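Close the open sample tube and present it to the inspection camera

ROBOT

A 6-joint arm with a two-finger parallel gripper is mounted at the origin on the work surface. World frame = base frame: x ahead of the robot, y to its left, z up, the work surface at z = 0. Lengths are in m, angles in degrees, forces in N, time in s.
With the tool pointing down it reaches from about 0.325 to 0.75 m from the base axis. Payload 7.6 kg.
Tool frame: the origin (TCP) lies at the very end of the fingers, on their centre line; the grasp point (between the pads) lies 19 mm behind it; y points along the fingers, x is the direction in which the jaws open and shut, and the axes are right-handed (so a half turn about y gives the same grasp; the last joint's range is limited). The gripper opens to 85 mm and grips with 20 to 120 N. Pads are 22 mm wide; open, the fingers measure 114 mm over their backs; the gripper's body (76 mm by 85 mm) begins 54 mm behind the grasp point. The pads swing forward as they close: fully open they stand 13 mm farther back than shut.
Start: joints at [-74.444, 2.991, 80.254, -0, 96.75, -4.028], TCP at [0.176, -0.495, 0.231] pointing down, gripper open.
Joint ranges: [-166.34, 166.34], [-52.06, 124.39], [6.96, 135.62], [-60.46, 240.46], [14.63, 156.25], [-167.68, 167.68]. Speed limits (degrees/s): [147.25, 147.25, 172.46, 180, 180, 180].

INTERFACE

Orientations are given as [roll, pitch, yaw] about the fixed x, y, z axes, in that order (R = Rz(yaw) Ry(pitch) Rx(roll)).
In Python, from workcell import get_state, vision, r gives the robot as it stands.
- The arm moves only by the tool apply_moves, never from a script. Its argument "deltas" is a list that holds one entry, the list of rows, each a list of 4 numbers: the shift along the tool's x, y, z in mm, then the turn about the tool's y in rad. In form: [[[dx, dy, dz, twist], ...]]. A call has 1 to 5 rows; each row is the pose to reach, as a shift and turn from the pose commanded when the call began, along the tool's axes at that moment; what a row does not reach only later rows make up. A row lasts 1/12 s, in which the tool goes at most 41.7 mm and 7.16 degrees, less where a joint would pass 70% of its speed; a pose out of reach is approached as far as the arm can. A call with a gripper value outside its range is refused whole. "hand" is the closure, from -1 (fully open) to 1 (shut), set as the call begins (left out, the last holds). The fingers move at their own pace and stop on an object; "newtons" is the grip in N (left out, the last holds). Time passes only in rows, so rows that repeat a pose let the fingers close. It gives the time, the measured TCP pose, the force and the opening at its end, in the units of the state.
- get_state(): the state, without advancing time (a new reading comes with each control period).
- vision.get_image(name): name is "scene" or "top" or "wrist"; returns the picture (420x560x3 uint8, red, green, blue); there is no depth.
- vision.camera_info(name): a dict with "intrinsics" (3x3 intrinsics, pixels), "R" (3x3) and "t" (3): a world point X has camera coordinates R X + t. Camera axes: x right, y down, z forward; pixel columns grow to the right and rows downward; lengths in m; the calibration is good to about 2 mm. A picture is of the moment at which its call begins: read the wrist's pose just before it. camera_info takes no time and is no camera call; for the wrist camera it gives the pose at the moment of the call.
- r.sign_off(): hands the job in, once; it reports no verdict.
The state is a dict: "time": time; "qpos": joint angles; "joint_velocities": joint speeds; "effort": joint torques, N m; "position": TCP position; "ee_rot": TCP orientation; "force": force on the tool from outside, world axes, zero at the start; "moment": the same for the moment, N m; "grip_width": finger opening in m.
Only numpy, scipy, OpenCV 4.12 (cv2) and the standard library are available. Lean on these libraries where they do the work, as an engineer would, in place of code of your own. Each camera call takes 0.05 s, during which the arm holds its last target.

TASK

One of the three sample tubes in the grey rack has its hinged cap standing open: press that cap shut while the tube stands in the rack, then lift the tube out and hold it up in front of the inspection camera, upright, its middle level with the lens and 120 mm straight in front of it, with the side that carries the dark strip and the cap's thumb tab turned to the lens. Finish while still holding it there, still and in the gripper alone. Leave the other two tubes in the rack with their caps shut, do not push the camera, and leave the tub, the cup and the wrench where they are.

Things in the scene. Friction and masses are not known exactly. Their poses are not given: they have to be found in the camera images.
- sample_center (a point): Middle of the tube that starts open: white, round, 24 mm across (cap 26), 115 long, about 50 g, like the other two; order in the rack varies. Point on its axis, 60 above the foot; mouth 55, shut cap's top 64 above it. z up the tube; x to its front (dark strip on the wall, cap's thumb tab), in the rack roughly away from the robot. Hinge at the back: x -15.5 mm, mouth height.
- sample_cap (a joint): Hinge of its grey cap (disc 26 mm across, 8 thick, thumb tab reaching 35 from the hinge): 0 = shut, positive = opened up and back over the hinge (at most 2.0). Starts at 1.0 to 1.5; light friction (0.006 N m) keeps it at any angle, no snap or spring. Pushed over from the hinge side to the front and pressed down, it shuts.
- other1_center (a point): Middle of another tube of the same kind, standing in the rack with its cap shut; same point and axes.
- other2_center (a point): Middle of the third tube of the same kind, standing in the rack with its cap shut; same point and axes.
- other1_cap (a joint): Cap hinge of that second tube, 0 = shut; starts shut.
- other2_cap (a joint): Cap hinge of the third tube, 0 = shut; starts shut.
- rack: Grey block rack fixed to the counter, 70 (x) x 220 (y) x 70 (z) mm, origin at the centre of its underside. Three holes along y, 75 mm apart, the middle one central, 26 mm in diameter, 60 deep: the tubes' feet stand 10 mm above the counter and 55 mm of bare tube (below the cap) stands out of the block.
- lens (a point): Centre of the front of the round lens (34 mm across) of a black inspection camera on a fixed stand. It looks level along this frame's -x; z up. Height 190 to 240 mm. Camera 50 wide, 44 high, on a steel post 275 high that stands 75 behind the lens; it can slide on the post if pushed hard. Base plate 10 thick, under the viewing point too.
- view_point (a point): Point in the air 120 mm straight in front of the lens, at lens height, where the tube's middle is to be held; same axes as the lens. Held rightly, the tube's x axis points along this frame's +x, to the lens. A round white and grey mark on the stand's base plate lies straight below it.
- tub: Bystander: white plastic tub with lid, 52 mm in diameter, 65 mm high, loose, origin at the centre of its underside.
- cup: Bystander: steel cup, 68 mm in diameter at the rim, 80 mm high, loose, origin at the centre of its underside.
- wrench: Bystander: steel wrench 170 mm long, lying loose on the counter along its x axis, origin near the middle of its underside.

How it is judged (in metres and radians):
On the way, in this order (a step that is already met when the one before it is completed fails the run):
1. the open cap is pressed shut while its tube stands in the rack (value of joint sample_cap below 0.12 rad and height (world z) of sample_center below 0.08 m and angle between sample_center's own z axis and vertical below 0.15 rad and horizontal distance between sample_center and rack below 0.09 m), for 0.2 s.
2. the tube is lifted out of the rack with its cap shut (height (world z) of sample_center above 0.135 m and value of joint sample_cap below 0.15 rad and contact force between the fingers and sample above 1 N), for 0.1 s.
At the end, for the whole second after the job is handed in: The sample tube is held still by the fingers alone: its middle within 20 mm of the point 120 mm before the lens (along, across, height), upright within 0.2 rad, strip to the lens within 0.3 rad, cap below 0.15 rad; the other two tubes stand in the rack, caps shut (x of sample_center in the frame of view_point between -0.02 and 0.02 m and y of sample_center in the frame of view_point between -0.02 and 0.02 m and z of sample_center in the frame of view_point between -0.02 and 0.02 m and angle between sample_center's own z axis and vertical below 0.2 rad and angle between the x axis of sample_center and the x axis of view_point, either way round below 0.3 rad and x of lens in the frame of sample_center above 0.05 m and value of joint sample_cap below 0.15 rad and contact force between the fingers and sample above 1 N and contact force between sample and stand below 0.1 N and contact force between sample and rack below 0.1 N and linear speed of sample below 0.03 m/s and height (world z) of each of other1_center, other2_center below 0.08 m and value of joint each of other1_cap, other2_cap below 0.2 rad); the arm keeps its last pose, push and grip.
It fails at once if another tube is moved out of its place or its cap opened (distance of any of other1_center, other2_center from where it was at the start of the episode above 0.02 m or value of joint any of other1_cap, other2_cap above 0.4 rad).
It fails at once if the inspection camera is pushed along its post (distance of lens from where it was at the start of the episode above 0.015 m).
It fails at once if the tub, the cup or the wrench is moved (distance of any of tub, cup, wrench from where it was at the start of the episode above 0.03 m).
It also fails if it takes over 45 s, if anything falls off the work surface, if the arm or the gripper's body presses on something with over 40 N, if the wrist force passes 120 N, or if a joint passes its speed limit or range.

## Working session

There is one attempt and no reset: what is moved stays moved. The work goes in short steps, Python scripts to look and compute and a tool call to move; the robot and the scene stay as the last step left them, time stands still between calls to the robot, and variables do not carry over. Pictures are saved under pics/ and viewed, and the job is handed in when it is done.

Besides the shell and the picture viewer there is one more tool, called after "Request:" by a JSON object that holds its "method" and its "body". apply_moves: Moves the arm, as the interface text tells. Its arguments: {"type":"object","properties":{"deltas":{"type":"array"},"hand":{"type":"number"},"newtons":{"type":"number"}},"required":["deltas"]}

```bash
ls; mkdir -p pics; python3 - <<'E'
from workcell import get_state, vision, r
import cv2
s=get_state(); print(s)
for n in ["scene","top","wrist"]:
    im=vision.get_image(n); cv2.imwrite(f"pics/{n}0.png",im[:,:,::-1])
    i=vision.camera_info(n); print(n,i)
E
```

```text
pics
{'time': 0.0, 'qpos': array([-7.44453474e+01,  3.02864083e+00,  8.03111755e+01, -1.42441627e-03,
        9.67506430e+01, -4.02765738e+00]), 'joint_velocities': array([ 0.05433333,  0.0785517 ,  0.04676866,  0.12039597,  0.00098764,
       -0.03540526]), 'effort': array([ 2.17224169e-04, -3.81672013e+01, -3.60183764e+01, -6.18110107e-06,
        6.13129712e-03, -2.03902772e-06]), 'position': array([ 0.17589716, -0.49434344,  0.23047569]), 'ee_rot': array([-89.99505762,   0.09033529, -70.4178524 ]), 'force': array([ 0.43473312, -0.51703415,  0.11943471]), 'moment': array([ 0.07688887,  0.10140119, -0.02330971]), 'grip_width': 0.08537880852427962}
scene {'intrinsics': array([[437.83909171,   0.        , 276.94239583],
       [  0.        , 437.83909171, 208.29040621],
       [  0.        ,   0.        ,   1.        ]]), 'R': array([[-0.67451681,  0.73815687,  0.0123091 ],
       [ 0.62916312,  0.58348309, -0.5135185 ],
       [-0.38623936, -0.33863242, -0.85799023]]), 't': array([ 0.37511795, -0.28886236,  1.19465331])}
top {'intrinsics': array([[493.39555442,   0.        , 277.91510899],
       [  0.        , 493.39555442, 208.28606608],
       [  0.        ,   0.        ,   1.        ]]), 'R': array([[-0.02952517, -0.99890941, -0.03616973],
       [-0.99149802,  0.03385545, -0.12564032],
       [ 0.12672784,  0.03215266, -0.99141629]]), 't': array([0.03691114, 0.60063158, 1.02076931])}
wrist {'intrinsics': array([[349.85297707,   0.        , 282.08238906],
       [  0.        , 349.85297707, 210.79575301],
       [  0.        ,   0.        ,   1.        ]]), 'R': array([[ 3.34888001e-01, -9.42257566e-01, -8.40269340e-04],
       [-8.93453078e-01, -3.17825411e-01,  3.17377700e-01],
       [-2.99318598e-01, -1.05535242e-01, -9.48298840e-01]]), 't': array([-0.52546964, -0.04156776,  0.37921858])}
```

View pics/scene0.png

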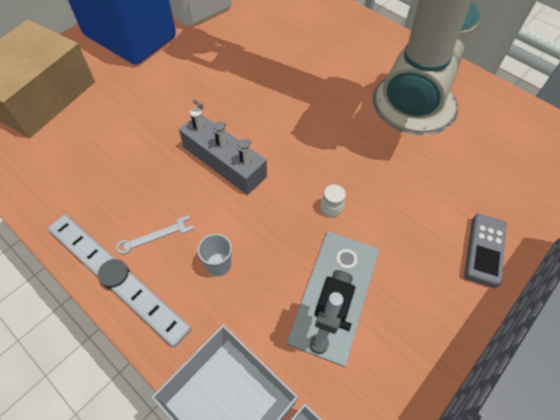

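View pics/top0.png

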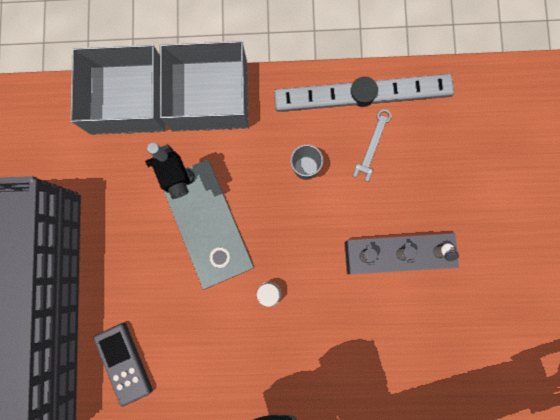

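View pics/wrist0.png

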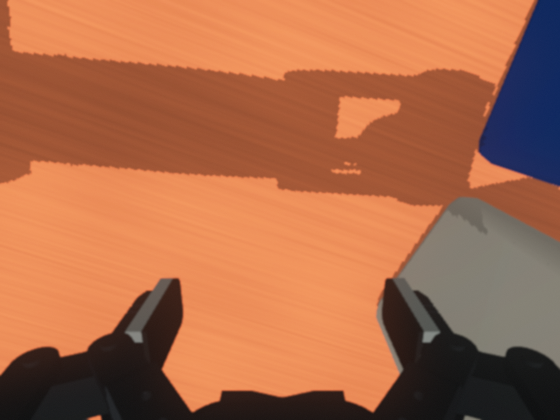

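```bash
python3 - <<'E'
import cv2,numpy as np
t=cv2.imread("pics/top0.png"); s=cv2.imread("pics/scene0.png")
a=cv2.resize(t[215:285,335:470],None,fx=5.9,fy=5.9,interpolation=cv2.INTER_CUBIC)
b=cv2.resize(s[85:195,165:285],None,fx=5,fy=5,interpolation=cv2.INTER_CUBIC)
c=cv2.resize(t[130:295,130:265],None,fx=3.6,fy=3.6,interpolation=cv2.INTER_CUBIC)
d=cv2.resize(s[225:365,285:385],None,fx=4.2,fy=4.2,interpolation=cv2.INTER_CUBIC)
for n,i in zip("abcd",(a,b,c,d)): cv2.imwrite(f"pics/z_{n}.png",i);print(i.shape)
E
```

```text
(413, 796, 3)
(550, 600, 3)
(594, 486, 3)
(588, 420, 3)
```

View pics/z_a.png

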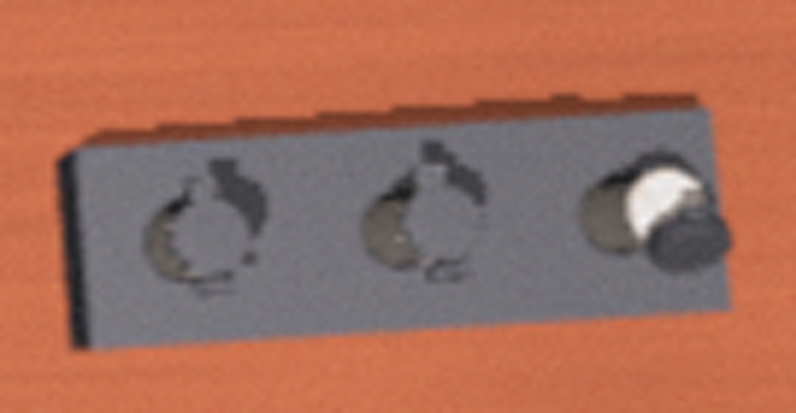

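View pics/z_b.png

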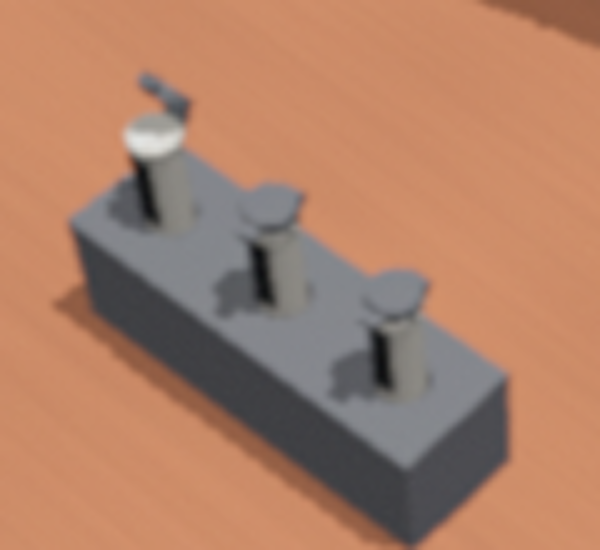

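View pics/z_c.png

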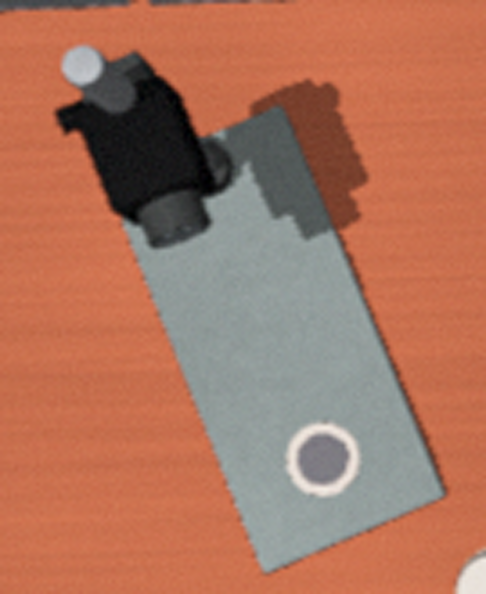

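View pics/z_d.png

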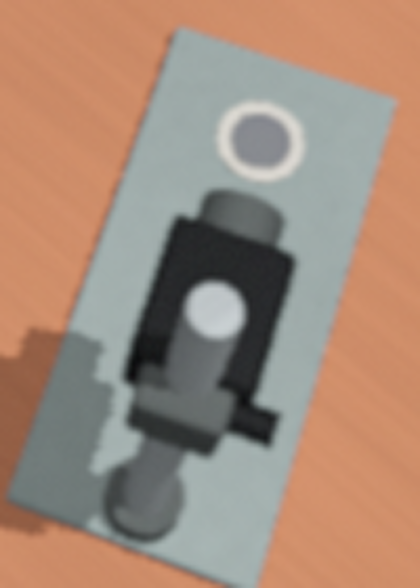

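```bash
cat > h.py <<'E'
import cv2,numpy as np
from workcell import vision
def ray(n,uv,info=None):
    i=info or vision.camera_info(n); K,R,t=i["intrinsics"],i["R"],i["t"]
    d=R.T@np.linalg.inv(K)@np.array([uv[0],uv[1],1.]); return -R.T@t,d/np.linalg.norm(d)
def onz(n,uv,z,info=None):
    o,d=ray(n,uv,info); return o+d*(z-o[2])/d[2]
def tri(rs):
    A=np.zeros((3,3));b=np.zeros(3)
    for o,d in rs:
        P=np.eye(3)-np.outer(d,d);A+=P;b+=P@o
    X=np.linalg.solve(A,b); return X,[np.linalg.norm((np.eye(3)-np.outer(d,d))@(X-o)) for o,d in rs]
def proj(n,X,info=None):
    i=info or vision.camera_info(n); p=i["intrinsics"]@(i["R"]@np.asarray(X,float)+i["t"]); return p[:2]/p[2]
E
python3 - <<'E'
from h import *
np.set_printoptions(precision=4,suppress=True)
im={n:cv2.imread(f"pics/{n}0.png") for n in("top","scene")}
for n in im:
    o,_=ray(n,(0,0));print(n,"cam at",o)
    hsv=cv2.cvtColor(im[n],cv2.COLOR_BGR2HSV)
    # plate: greenish grey
    m=cv2.inRange(hsv,(75,15,90),(110,70,190));
    roi=np.zeros_like(m); 
    if n=="top": roi[130:300,130:265]=255
    else: roi[225:365,285:385]=255
    m&=roi
    cs,_=cv2.findContours(m,cv2.RETR_EXTERNAL,cv2.CHAIN_APPROX_NONE);c=max(cs,key=cv2.contourArea)
    print("plate",cv2.contourArea(c),cv2.minAreaRect(c))
    # white ring & mouth
    m=cv2.inRange(hsv,(0,0,185),(180,50,255))
    k,l,st,ce=cv2.connectedComponentsWithStats(m)
    for j in range(1,k):
        x,y,w,h,a=st[j]
        if a>25 and ((n=="top" and 130<x<470 and 120<y<310) or (n=="scene" and 160<x<390 and 80<y<370)):
            print("white",st[j],ce[j],[onz(n,ce[j],z)[:2] for z in(0.01,0.065,0.125,0.275)])
    # rack
E
```

```text
top cam at [ 0.4673 -0.0163  1.0888]
plate 4854.0 ((207.50592041015625, 227.91419982910156), (107.92308807373047, 53.307701110839844), 67.38013458251953)
white [147 144  10   9  62] [151.9355 148.1129] [array([0.752 , 0.2996]), array([0.7375, 0.2835]), array([0.7216, 0.2659]), array([0.682, 0.222])]
white [302 158  14  16 175] [308.5429 165.1543] [array([ 0.6995, -0.0523]), array([ 0.6877, -0.0505]), array([ 0.6748, -0.0485]), array([ 0.6425, -0.0435])]
white [355 165  17  15  75] [363.04   169.8667] [array([ 0.6844, -0.1723]), array([ 0.6733, -0.1643]), array([ 0.6612, -0.1556]), array([ 0.6311, -0.1339])]
white [442 244  11  11  68] [445.8529 248.0735] [array([ 0.5063, -0.3409]), array([ 0.5043, -0.3244]), array([ 0.5022, -0.3063]), array([ 0.4967, -0.2612])]
white [209 247  21  21 166] [219.0482 257.2229] [array([0.5017, 0.1507]), array([0.4999, 0.1422]), array([0.498 , 0.1329]), array([0.4932, 0.1097])]
white [257 284  22  23 391] [267.5652 294.688 ] [array([0.418 , 0.0466]), array([0.4205, 0.0434]), array([0.4232, 0.0399]), array([0.4301, 0.0312])]
scene cam at [0.8962 0.2962 0.
[... 630 characters left out ...]
[ 0.6917, -0.0556]), array([ 0.7048, -0.0331]), array([ 0.719 , -0.0086]), array([0.7546, 0.0526])]
white [330 293  12  12 110] [335.8545 298.6182] [array([0.5852, 0.1896]), array([0.605 , 0.1964]), array([0.6266, 0.2039]), array([0.6808, 0.2224])]
white [187 325  47  36  66] [210.8939 339.    ] [array([0.8139, 0.0615]), array([0.8192, 0.0765]), array([0.8249, 0.0928]), array([0.8392, 0.1337])]
white [235 336  63  62  85] [267.7765 368.1412] [array([0.7788, 0.1799]), array([0.7863, 0.1873]), array([0.7944, 0.1954]), array([0.8149, 0.2157])]
white [ 167  348  109   72 4653] [221.1339 393.0254] [array([0.8683, 0.1468]), array([0.8701, 0.1563]), array([0.872 , 0.1667]), array([0.8769, 0.1927])]
```

```bash
python3 - <<'E'
from h import *
np.set_printoptions(precision=4,suppress=True)
cs=[onz("top",(u/5.9+335,v/5.9+215),0.07) for u,v in((75,150),(708,105),(732,310),(88,350))]
cs=np.array(cs);print(cs); c=cs.mean(0);print("ctr",c, np.linalg.norm(cs[0]-cs[1]),np.linalg.norm(cs[1]-cs[2]))
dy=(cs[0]-cs[1]+cs[3]-cs[2]);print("yaw",np.degrees(np.arctan2(-dy[0],dy[1])))
dy/=np.linalg.norm(dy)
for k in(-.075,0,.075): print(c+k*dy)
sc=[onz("scene",(u/5+165,v/5+85),0.07) for u,v in((72,225),(510,378),(410,470))];print(np.array(sc))
# lens
yaw=np.radians(21.5);ax=np.array([np.cos(yaw),np.sin(yaw),0]);lat=np.array([-np.sin(yaw),np.cos(yaw),0])
L=np.array([.4997,.1505,0])+.12*ax
T=cv2.imread("pics/top0.png");S=cv2.imread("pics/scene0.png")
for n,I,(x,y,w,h) in(("top",T,(140,140,70,70)),("scene",S,(310,255,70,70))):
    f=8; big=cv2.resize(I[y:y+h,x:x+w],None,fx=f,fy=f,interpolation=cv2.INTER_CUBIC)
    for z,col in((.19,(0,0,255)),(.215,(0,255,0)),(.24,(255,0,0))):
        P=[proj(n,L+np.array([0,0,z])+.017*(np.cos(a)*lat+np.sin(a)*np.array([0,0,1]))) for a in np.linspace(0,6.283,60)]
        P=((np.array(P)-[x,y]+.5)*f).astype(int);cv2.polylines(big,[P],True,col,1)
    cv2.imwrite(f"pics/lens_{n}.png",big)
E
```

```text
[[ 0.526  -0.1247  0.07  ]
 [ 0.5347 -0.3436  0.07  ]
 [ 0.4641 -0.3465  0.07  ]
 [ 0.4569 -0.1259  0.07  ]]
ctr [ 0.4954 -0.2352  0.07  ] 0.21902881759105963 0.07066369515751542
yaw 2.057081370713083
[ 0.4981 -0.3101  0.07  ]
[ 0.4954 -0.2352  0.07  ]
[ 0.4927 -0.1602  0.07  ]
[[ 0.5327 -0.3374  0.07  ]
 [ 0.4569 -0.1226  0.07  ]
 [ 0.5244 -0.1203  0.07  ]]
```

View pics/lens_top.png

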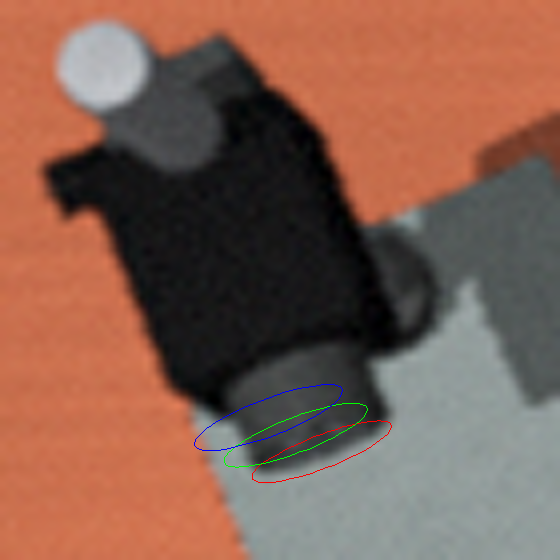

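View pics/lens_scene.png

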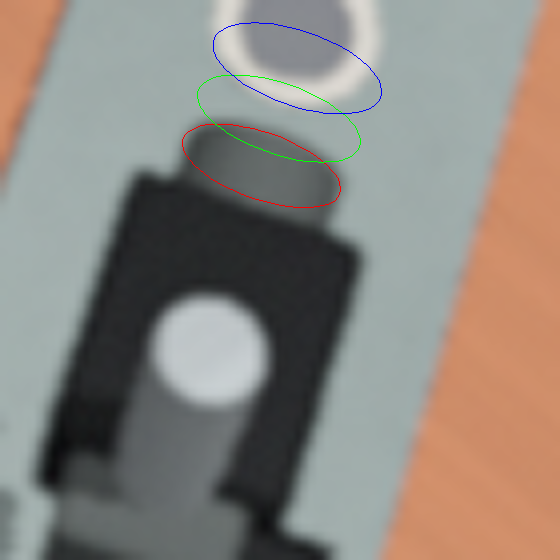

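Request:
{"method": "apply_moves", "body": {"deltas": [[[-18, 0, 30, 0.06], [-36, 0, 60, 0.12], [-54, 0, 90, 0.18], [-72, 0, 120, 0.24], [-88, 0, 150, 0.307]]], "hand": 1, "newtons": 40}}

```text
time: 0.57
position: [0.2884, -0.3599, 0.2311]
ee_rot: [-90.0, 0.0, -88.2]
force: [1.3, 0.2, 0.0]
grip_width: 0.0257
```

Request:
{"method": "apply_moves", "body": {"deltas": [[[-12, 0, 38, 0], [-24, 0, 76, 0], [-36, 0, 115, 0], [-48, 0, 154, 0], [-48, 0, 154, 0]]]}}

```text
time: 0.98
position: [0.4447, -0.3049, 0.2298]
ee_rot: [-90.0, 0.1, -87.7]
force: [-0.2, 0.2, 0.1]
grip_width: -0.0001
```

```bash
python3 - <<'E'
from h import *
from workcell import get_state
np.set_printoptions(precision=4,suppress=True)
s=get_state();print(s["position"],s["ee_rot"],s["grip_width"])
print(vision.camera_info("wrist"))
im=vision.get_image("wrist");cv2.imwrite("pics/w1.png",im[:,:,::-1])
im=vision.get_image("scene");cv2.imwrite("pics/s1.png",im[:,:,::-1])
E
```

```text
[ 0.4447 -0.3049  0.2298] [-89.9957   0.1426 -87.6753] -0.00013000582719765297
{'intrinsics': array([[349.853 ,   0.    , 282.0824],
       [  0.    , 349.853 , 210.7958],
       [  0.    ,   0.    ,   1.    ]]), 'R': array([[ 0.0402, -0.9992, -0.0019],
       [-0.9475, -0.0388,  0.3173],
       [-0.3171, -0.011 , -0.9483]]), 't': array([-0.3232,  0.3685,  0.5156])}
```

View pics/w1.png

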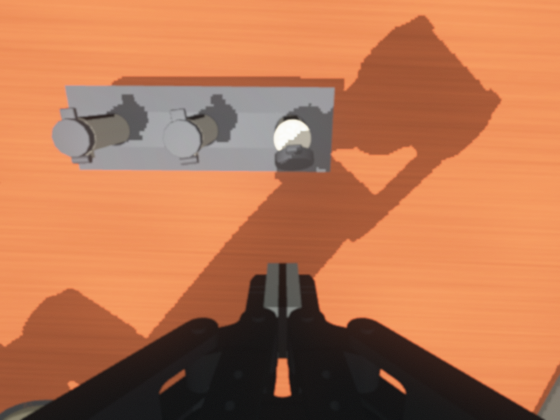

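View pics/s1.png

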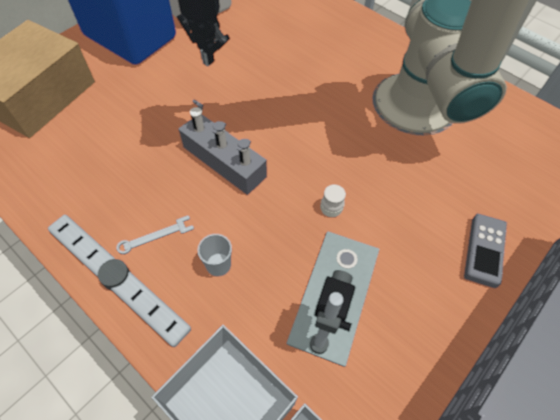

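```bash
python3 - <<'E'
from h import *
np.set_printoptions(precision=4,suppress=True)
I=cv2.imread("pics/w1.png")
hsv=cv2.cvtColor(I,cv2.COLOR_BGR2HSV)
m=cv2.inRange(hsv,(0,0,185),(180,60,255));k,l,st,ce=cv2.connectedComponentsWithStats(m)
for j in range(1,k):
    if st[j][4]>60: print(st[j],ce[j],onz("wrist",ce[j],.125))
c=I[80:180,45:345];cv2.imwrite("pics/w1z.png",cv2.resize(c,None,fx=2.6,fy=2.6,interpolation=cv2.INTER_CUBIC))
cv2.imwrite("pics/w1y.png",cv2.resize(I[100:175,250:340],None,fx=8,fy=8,interpolation=cv2.INTER_CUBIC))
E
```

```text
[273 120  36  31 784] [290.2551 133.5574] [ 0.4957 -0.3119  0.125 ]
```

View pics/w1y.png

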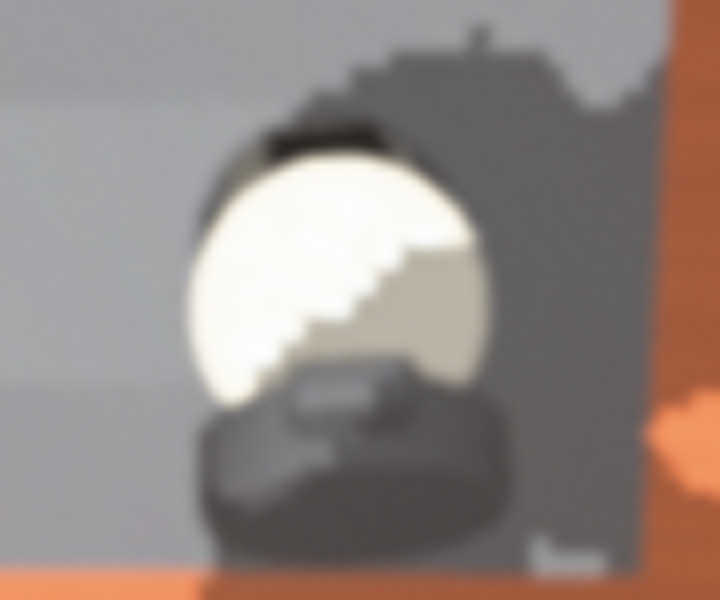

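```bash
python3 - <<'E'
from h import *
from workcell import get_state
np.set_printoptions(precision=4,suppress=True)
p=get_state()["position"];print(p)
for d in((0,0,0),(.011,0,0),(-.011,0,0)): print(proj("wrist",p+np.array(d)))
print(onz("wrist",(292.5,137.3),.125))
I=cv2.imread("pics/w1.png");cv2.imwrite("pics/w1f.png",cv2.resize(I[240:340,230:340],None,fx=6,fy=6,interpolation=cv2.INTER_CUBIC))
E
```

```text
[ 0.4408 -0.3073  0.2304]
[279.7459 280.4729]
[280.6056 258.7481]
[278.9229 301.2665]
[ 0.4932 -0.3136  0.125 ]
```

View pics/w1f.png

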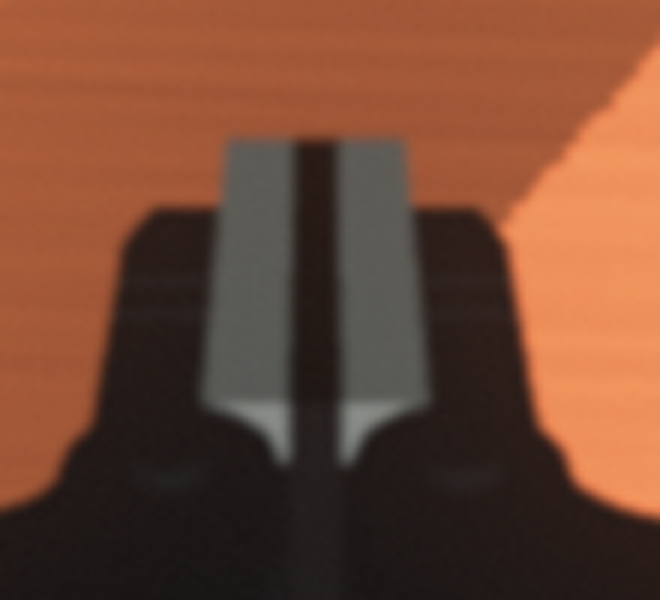

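Request:
{"method": "apply_moves", "body": {"deltas": [[[3, 30, 0, 0], [3, 60, 0, 0], [3, 83, 0, 0], [3, 83, 0, 0], [3, 83, 0, 0]]]}}

```text
time: 1.5
position: [0.4388, -0.3114, 0.148]
ee_rot: [-90.1, 0.1, -88.1]
force: [0.0, -0.0, 1.7]
grip_width: -0.0002
```

Request:
{"method": "apply_moves", "body": {"deltas": [[[0, 0, 12, 0], [0, 0, 24, 0], [0, 0, 34, 0], [0, 0, 44, 0], [0, 0, 54, 0]]]}}

```text
time: 1.92
position: [0.495, -0.3104, 0.1516]
ee_rot: [-89.8, -0.2, -88.1]
force: [-0.1, 0.1, -0.1]
grip_width: 0.0003
```

```bash
python3 - <<'E'
from h import *
from workcell import get_state
s=get_state();print(s["position"],s["ee_rot"],s["force"])
im=vision.get_image("wrist");cv2.imwrite("pics/w2.png",im[:,:,::-1])
im=vision.get_image("scene");cv2.imwrite("pics/s2.png",cv2.resize(im[60:200,140:300,::-1],None,fx=4,fy=4,interpolation=cv2.INTER_CUBIC))
E
```

```text
[ 0.494992   -0.31038903  0.15158574] [-89.80708484  -0.16779827 -88.05675707] [-0.12821871  0.12818483 -0.0846432 ]
```

View pics/w2.png

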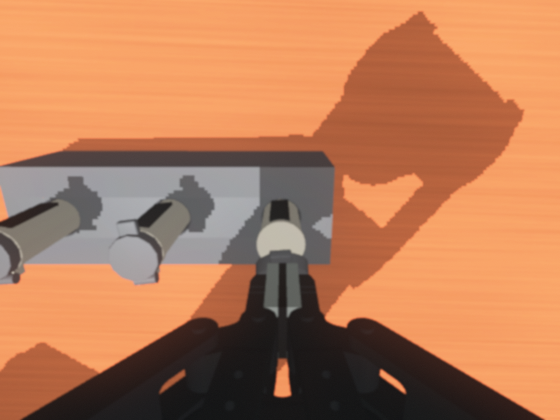

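View pics/s2.png

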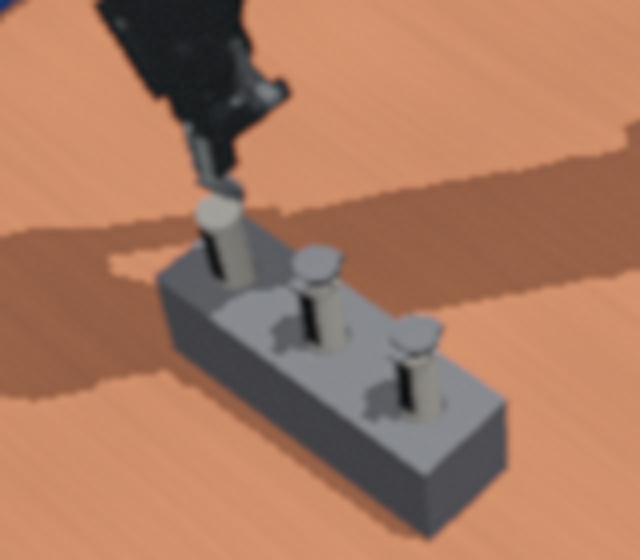

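Request:
{"method": "apply_moves", "body": {"deltas": [[[0, 1, 6, 0], [0, 3, 12, 0], [0, 6, 18, 0], [0, 8, 18, 0], [0, 8, 18, 0]]]}}

```text
time: 2.43
position: [0.512, -0.3084, 0.1394]
ee_rot: [-90.1, 0.0, -88.0]
force: [0.3, 0.2, -0.6]
grip_width: -0.0
```

```bash
python3 - <<'E'
from h import *
from workcell import get_state
s=get_state();print(s["position"],s["ee_rot"],s["force"])
im=vision.get_image("wrist");cv2.imwrite("pics/w3.png",cv2.resize(im[170:320,180:380,::-1],None,fx=4,fy=4,interpolation=cv2.INTER_CUBIC))
im=vision.get_image("scene");cv2.imwrite("pics/s3.png",cv2.resize(im[80:180,150:290,::-1],None,fx=5.5,fy=5.5,interpolation=cv2.INTER_CUBIC))
E
```

```text
[ 0.51197431 -0.30842452  0.13942848] [-9.00656707e+01  4.11936290e-02 -8.79926000e+01] [ 0.34278832  0.16352628 -0.57224827]
```

View pics/w3.png

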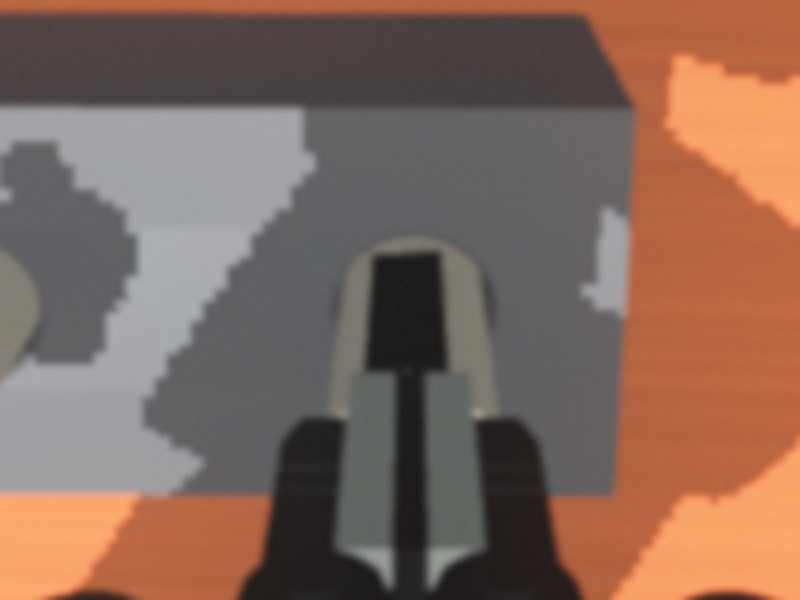

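View pics/s3.png

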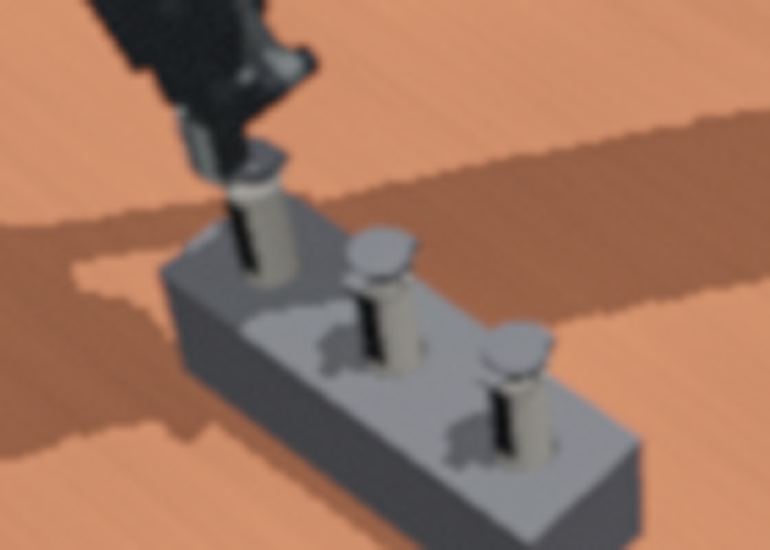

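Request:
{"method": "apply_moves", "body": {"deltas": [[[0, 1, -3, 0], [0, 3, -6, 0], [0, 5, -8, 0], [0, 6, -8, 0], [0, 6, -8, 0]]]}}

```text
time: 2.95
position: [0.5038, -0.3089, 0.134]
ee_rot: [-90.0, 0.0, -88.0]
force: [-0.1, -0.3, 0.6]
grip_width: 0.0001
```

Request:
{"method": "apply_moves", "body": {"deltas": [[[0, 1, 0, 0], [0, 2, 0, 0], [0, 2, 0, 0], [0, 2, 0, 0]]]}}

```text
time: 3.28
position: [0.5047, -0.3092, 0.1335]
ee_rot: [-89.9, -0.1, -88.0]
force: [-0.7, 0.1, 6.4]
grip_width: -0.0002
```

```bash
python3 - <<'E'
from h import *
from workcell import get_state
s=get_state();print(s["position"],s["ee_rot"],s["force"])
im=vision.get_image("scene");cv2.imwrite("pics/s4.png",cv2.resize(im[80:180,150:290,::-1],None,fx=5.5,fy=5.5,interpolation=cv2.INTER_CUBIC))
E
```

```text
[ 0.50466992 -0.30919469  0.13347496] [-8.99001545e+01 -7.79439461e-02 -8.80001587e+01] [-0.67602421  0.09502076  6.35189633]
```

View pics/s4.png

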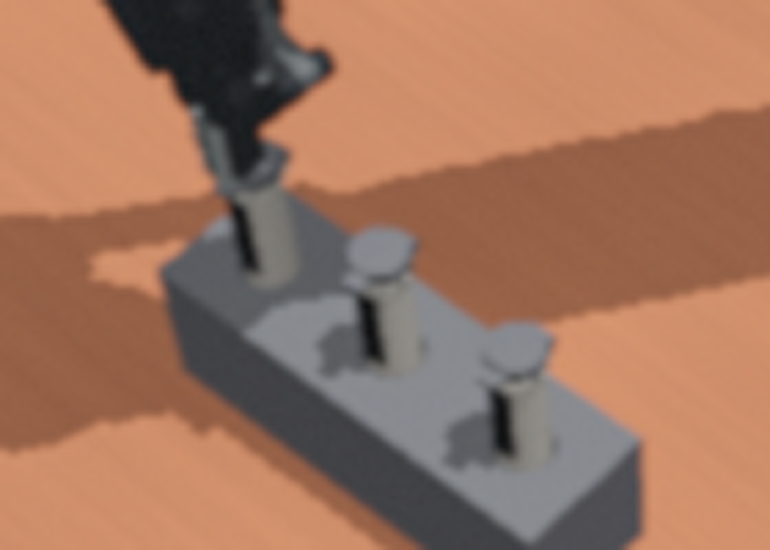

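Request:
{"method": "apply_moves", "body": {"deltas": [[[0, 0, 0, 0], [0, -30, 0, 0], [0, -60, -20, 0], [0, -90, -50, 0], [0, -90, -50, 0]]]}}

```text
time: 3.75
position: [0.4531, -0.3123, 0.2296]
ee_rot: [-89.6, -0.4, -88.1]
force: [-0.4, -0.6, 1.1]
grip_width: 0.0001
```

Request:
{"method": "apply_moves", "body": {"deltas": [[[0, 0, 0, 0], [0, 0, 0, 0], [0, 0, 0, 0]]], "hand": -0.18}}

```text
time: 4.0
position: [0.4541, -0.3102, 0.2205]
ee_rot: [-90.1, 0.1, -88.0]
force: [0.1, 0.1, 0.1]
grip_width: 0.0355
```

```bash
python3 - <<'E'
from h import *
from workcell import get_state
import pickle
s=get_state();print(s["position"],s["ee_rot"],s["force"],s["grip_width"],s["joint_velocities"])
i=vision.camera_info("wrist");im=vision.get_image("wrist");cv2.imwrite("pics/w5.png",im[:,:,::-1]);pickle.dump((i,s),open("w5.pkl","wb"))
cv2.imwrite("pics/w5z.png",cv2.resize(im[80:180,60:340,::-1],None,fx=2.8,fy=2.8,interpolation=cv2.INTER_CUBIC))
im=vision.get_image("scene");cv2.imwrite("pics/s5.png",cv2.resize(im[80:180,150:290,::-1],None,fx=5.5,fy=5.5,interpolation=cv2.INTER_CUBIC))
E
```

```text
[ 0.45412057 -0.3101895   0.22054457] [-90.11945723   0.10597223 -87.98578346] [0.05075177 0.05025446 0.05385599] 0.03553043754228189 [ 0.18598644  0.56114321 -0.07309589  0.0873366   0.16886034 -0.10282755]
```

View pics/w5.png

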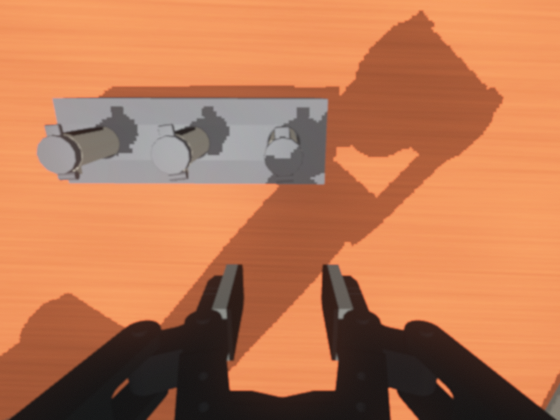

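View pics/s5.png

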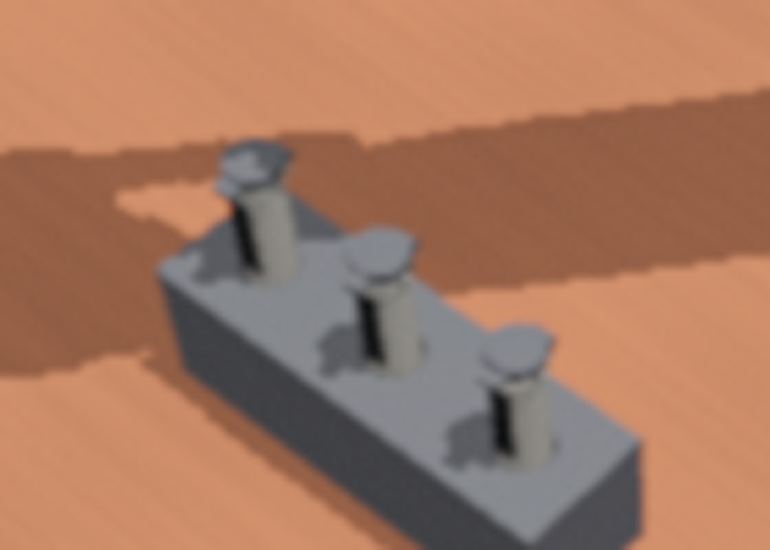

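```bash
python3 - <<'E'
import cv2
I=cv2.imread("pics/w5.png");cv2.imwrite("pics/w5y.png",cv2.resize(I[110:195,245:335],None,fx=7,fy=7,interpolation=cv2.INTER_CUBIC))
E
```

```text
(no output)
```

View pics/w5y.png

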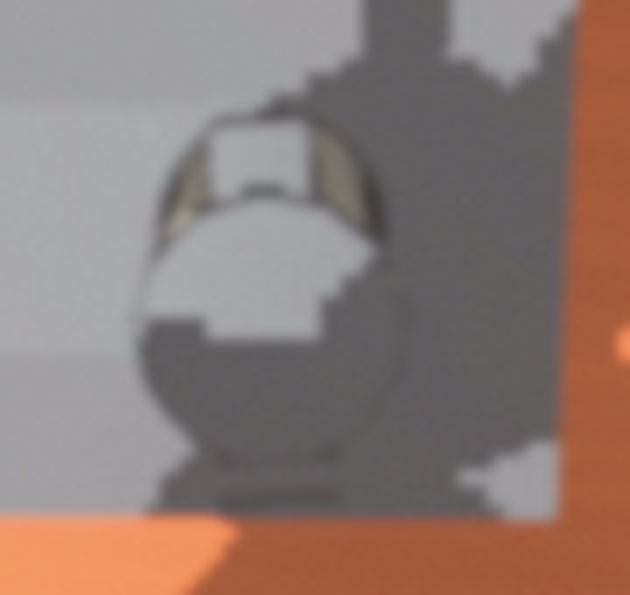

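```bash
python3 - <<'E'
from h import *
import pickle
np.set_printoptions(precision=4,suppress=True)
i,s=pickle.load(open("w5.pkl","rb"))
c=onz("wrist",(283.9,157.1),.134,i)
a=onz("wrist",(245+259/7,110+127/7),.130,i);b=onz("wrist",(245+277/7,110+495/7),.130,i)
print(c,a,b,np.degrees(np.arctan2(*(a-b)[[1,0]])),np.linalg.norm(a-b))
from workcell import get_state
s=get_state();print(s["position"],s["ee_rot"],s["grip_width"])
E
```

```text
[ 0.4957 -0.3109  0.134 ] [ 0.5138 -0.309   0.13  ] [ 0.4789 -0.312   0.13  ] 4.855616790943226 0.03499572207973228
[ 0.4542 -0.3102  0.2206] [-90.1276   0.1081 -87.9757] 0.04961046693449309
```

Request:
{"method": "apply_moves", "body": {"deltas": [[[1, 0, 22, -0.02], [2, 0, 43, -0.04], [2, 20, 43, -0.04], [2, 50, 43, -0.04], [2, 50, 43, -0.04]]]}}

```text
time: 4.52
position: [0.4954, -0.3092, 0.1647]
ee_rot: [-90.5, 0.4, -85.7]
force: [-0.6, -0.1, -2.5]
grip_width: 0.0503
```

```bash
python3 - <<'E'
from h import *
from workcell import get_state
s=get_state();print(s["position"],s["ee_rot"],s["force"],s["grip_width"])
im=vision.get_image("wrist");cv2.imwrite("pics/w6.png",im[:,:,::-1])
E
```

```text
[ 0.49544667 -0.30919309  0.16471669] [-90.52890976   0.43917502 -85.66309793] [-0.62352485 -0.10233243 -2.48618659] 0.050259213005747136
```

View pics/w6.png

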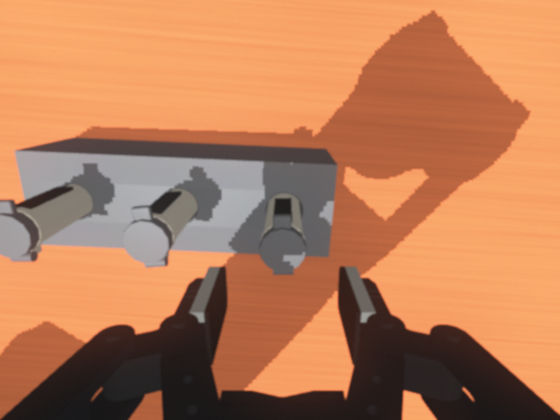

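Request:
{"method": "apply_moves", "body": {"deltas": [[[0, 25, 0, 0], [0, 50, 0, 0], [0, 72, 0, 0], [0, 87, 0, 0], [0, 87, 0, 0]]]}}

```text
time: 4.98
position: [0.496, -0.3103, 0.0828]
ee_rot: [-90.2, 0.2, -85.7]
force: [0.1, -0.5, 0.3]
grip_width: 0.0502
```

Request:
{"method": "apply_moves", "body": {"deltas": [[[0, 0, 0, 0], [0, 0, 0, 0], [0, 0, 0, 0], [0, 0, 0, 0]]], "hand": 1, "newtons": 40}}

```text
time: 5.32
position: [0.4984, -0.3115, 0.0877]
ee_rot: [-89.8, -0.1, -85.7]
force: [0.9, 2.0, 6.0]
grip_width: 0.0223
```

```bash
python3 - <<'E'
from h import *
from workcell import get_state
s=get_state();print(s["position"],s["ee_rot"],s["force"],s["grip_width"])
im=vision.get_image("wrist");cv2.imwrite("pics/w7.png",im[:,:,::-1])
im=vision.get_image("scene");cv2.imwrite("pics/s7.png",cv2.resize(im[80:180,150:290,::-1],None,fx=5.5,fy=5.5,interpolation=cv2.INTER_CUBIC))
E
```

```text
[ 0.4983502  -0.31148577  0.08773277] [-89.81144123  -0.10963163 -85.70172382] [0.92577156 1.96752315 6.02165774] 0.022331179616691937
```

View pics/w7.png

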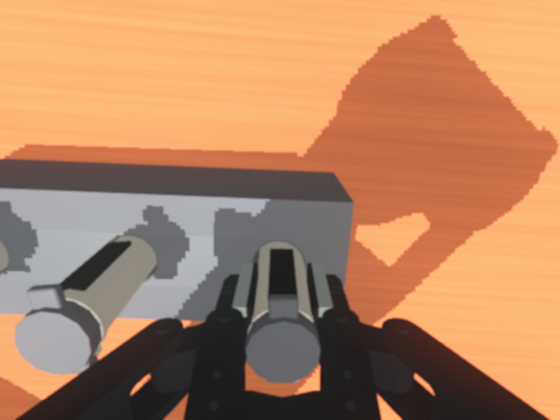

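View pics/s7.png

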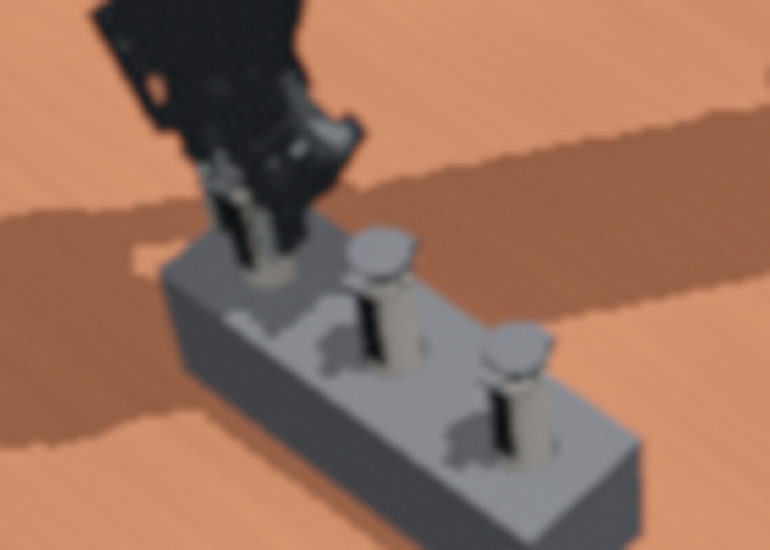

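Request:
{"method": "apply_moves", "body": {"deltas": [[[0, 0, 0, 0], [0, -5, 0, 0], [0, -15, 0, 0], [0, -30, 0, 0], [0, -45, 0, 0]]]}}

```text
time: 5.83
position: [0.4971, -0.311, 0.1313]
ee_rot: [-90.0, 0.0, -85.7]
force: [1.1, 1.1, -1.7]
grip_width: 0.022
```

Request:
{"method": "apply_moves", "body": {"deltas": [[[0, -20, 0, 0], [0, -40, 0, 0], [0, -60, 0, 0], [0, -75, 0, 0], [0, -80, 0, 0]]]}}

```text
time: 6.25
position: [0.4977, -0.312, 0.2145]
ee_rot: [-89.8, -0.2, -85.7]
force: [0.9, 0.5, 0.6]
grip_width: 0.0221
```

Request:
{"method": "apply_moves", "body": {"deltas": [[[0, 0, 0, 0], [0, 0, 0, 0], [0, 0, 0, 0]]]}}

```text
time: 6.5
position: [0.4967, -0.3109, 0.2088]
ee_rot: [-90.1, 0.1, -85.7]
force: [-0.1, 0.8, -0.7]
grip_width: 0.0224
```

```bash
python3 - <<'E'
from h import *
from workcell import get_state
s=get_state();print(s["position"],s["ee_rot"],s["force"],s["grip_width"])
im=vision.get_image("wrist");cv2.imwrite("pics/w8.png",im[:,:,::-1])
im=vision.get_image("scene");cv2.imwrite("pics/s8.png",im[:,:,::-1])
E
```

```text
[ 0.49669263 -0.31093544  0.20884371] [-9.01124628e+01  7.59132956e-02 -8.57226447e+01] [-0.08926421  0.77203312 -0.7086717 ] 0.022352621253637187
```

View pics/w8.png

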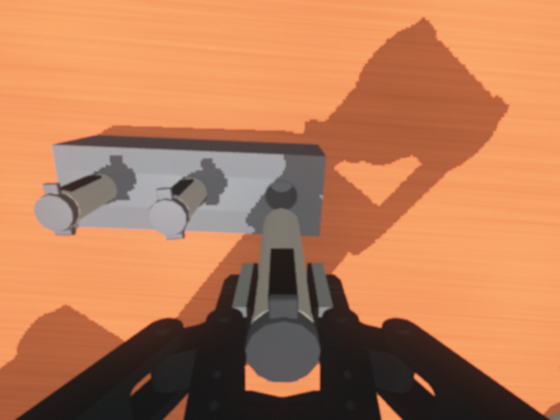

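View pics/s8.png

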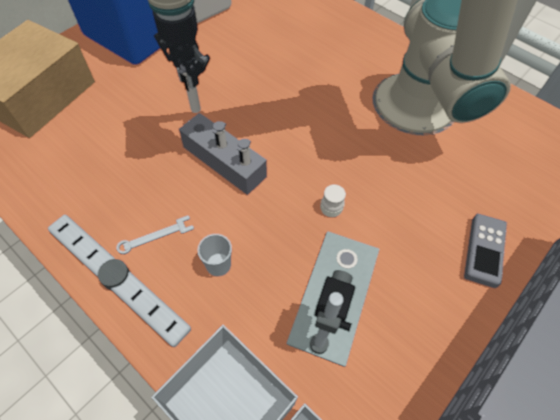

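Request:
{"method": "apply_moves", "body": {"deltas": [[[0, -30, 0, 0], [-5, -40, 1, 0], [-30, -40, 3, 0], [-64, -40, 6, 0], [-100, -40, 8, 0]]]}}

```text
time: 7.02
position: [0.4976, -0.2101, 0.25]
ee_rot: [-90.0, -0.0, -85.8]
force: [0.6, 0.7, -0.7]
grip_width: 0.0226
```

Request:
{"method": "apply_moves", "body": {"deltas": [[[-36, 0, 3, 0], [-72, 0, 6, 0], [-108, 0, 9, 0], [-144, 0, 12, 0], [-180, 0, 15, 0]]]}}

```text
time: 7.43
position: [0.4989, -0.0282, 0.2503]
ee_rot: [-90.0, -0.0, -85.7]
force: [0.6, -0.1, -0.3]
grip_width: 0.0218
```

Request:
{"method": "apply_moves", "body": {"deltas": [[[-36, 0, 3, -0.06], [-72, 0, 6, -0.12], [-108, 0, 9, -0.18], [-144, 0, 12, -0.24], [-170, 0, 14, -0.29]]]}}

```text
time: 7.85
position: [0.4999, 0.1434, 0.2502]
ee_rot: [-90.0, 0.0, -68.8]
force: [0.4, -0.3, -0.4]
grip_width: 0.0218
```

Request:
{"method": "apply_moves", "body": {"deltas": [[[0, 0, 0, 0], [0, 0, 0, 0], [0, 0, 0, 0], [0, 0, 0, 0], [0, 0, 0, 0]]]}}

```text
time: 8.27
position: [0.5006, 0.1394, 0.2503]
ee_rot: [-90.0, -0.0, -69.2]
force: [0.9, 0.2, -1.0]
grip_width: 0.0223
```

```bash
python3 - <<'E'
from h import *
from workcell import get_state
s=get_state();print(s["position"],s["ee_rot"],s["force"],s["grip_width"])
im=vision.get_image("wrist");cv2.imwrite("pics/w9.png",im[:,:,::-1])
im=vision.get_image("scene");cv2.imwrite("pics/s9.png",im[:,:,::-1])
E
```

```text
[0.50060108 0.13944959 0.25030947] [-8.99900838e+01 -1.41238947e-02 -6.92025613e+01] [ 0.8811694   0.16609026 -0.95566777] 0.02232179375144614
```

View pics/w9.png

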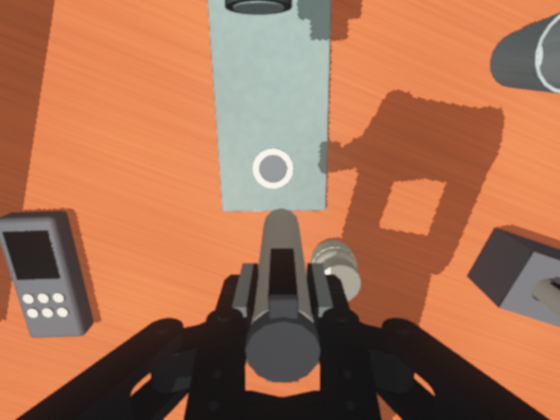

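View pics/s9.png

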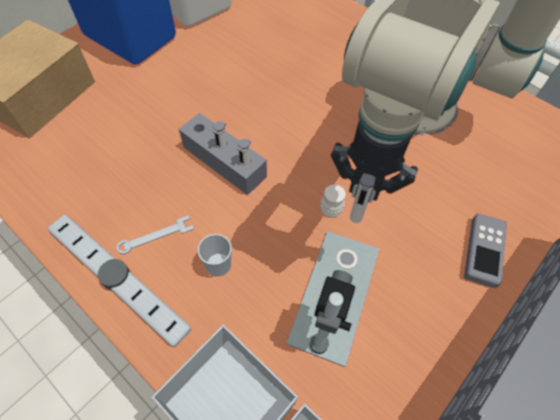

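```bash
python3 - <<'E'
from h import *
from workcell import get_state
np.set_printoptions(precision=4,suppress=True)
s=get_state();print(s["position"],s["ee_rot"])
I=cv2.imread("pics/w9.png");hsv=cv2.cvtColor(I,cv2.COLOR_BGR2HSV)
m=cv2.inRange(hsv,(0,0,185),(180,60,255));k,l,st,ce=cv2.connectedComponentsWithStats(m)
for j in range(1,k):
    if st[j][4]>100: print(st[j],ce[j],onz("wrist",ce[j],.01))
# plate side edges directions
a=[onz("wrist",p,.01) for p in((222,210),(208,5),(327,209),(330,60))]
for p,q in((a[0],a[1]),(a[2],a[3])): print(np.degrees(np.arctan2(*(q-p)[[1,0]])))
M=onz("wrist",(273,169),.01)
cv2.imwrite("pics/w9z.png",cv2.resize(I[0:60,190:330],None,fx=5.5,fy=5.5,interpolation=cv2.INTER_CUBIC))
E
```

```text
[0.5006 0.1396 0.2503] [-89.9881  -0.0103 -69.1891]
[  208     0   120   211 20285] [268.1602 107.1936] [0.5587 0.1762 0.01  ]
[536  15  24  78 298] [543.5772  57.3523] [ 0.7021 -0.066   0.01  ]
21.38479948101578
22.03134006101818
```

View pics/w9z.png

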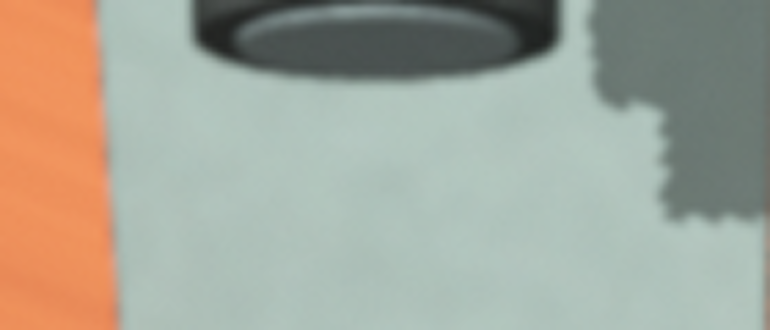

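```bash
python3 - <<'E'
from h import *
np.set_printoptions(precision=4,suppress=True)
M=onz("wrist",(273,168.5),.01);print("mark",M)
yaw=np.radians(21.6);ax=np.array([np.cos(yaw),np.sin(yaw)])
for M2 in(M[:2],np.array([.4997,.1505])):
    L=M2+.12*ax
    o,d=ray("wrist",(258.2,14.2))
    # intersect ray with vertical plane through L normal ax
    t=((L-o[:2])@ax)/(d[:2]@ax);X=o+t*d;print("lens bottom",X,"lens z",X[2]+.017,"L",L)
E
```

```text
mark [0.4995 0.1488 0.01  ]
lens bottom [0.6105 0.1944 0.1752] lens z 0.1921578214293968 L [0.6111 0.193 ]
lens bottom [0.6112 0.1949 0.1709] lens z 0.18794076121475145 L [0.6113 0.1947]
```

Request:
{"method": "apply_moves", "body": {"deltas": [[[-5, 8, 1, 0], [-10, 20, 3, 0], [-10, 32, 3, 0], [-10, 41, 3, 0], [-10, 46, 3, 0]]]}}

```text
time: 8.78
position: [0.4989, 0.1507, 0.2015]
ee_rot: [-90.2, 0.0, -69.1]
force: [-0.3, -1.1, -1.0]
grip_width: 0.0222
```

Request:
{"method": "apply_moves", "body": {"deltas": [[[0, 0, 0, 0], [0, 0, 0, 0], [0, 0, 0, 0], [0, 0, 0, 0], [0, 0, 0, 0]]]}}

```text
time: 9.2
position: [0.5, 0.1508, 0.2049]
ee_rot: [-89.9, -0.0, -69.1]
force: [0.5, 0.0, -0.6]
grip_width: 0.0226
```

```bash
python3 - <<'E'
from h import *
from workcell import get_state
np.set_printoptions(precision=4,suppress=True)
s=get_state();print(s["position"],s["ee_rot"],s["force"],s["grip_width"])
for n in("wrist","top","scene"):
    im=vision.get_image(n);cv2.imwrite(f"pics/{n}10.png",im[:,:,::-1])
    if n!="wrist":
        for z in(-.06,.055): print(n,proj(n,[.4995,.15,.192+z]))
    if n=="scene": cv2.imwrite("pics/s10z.png",cv2.resize(im[170:350,280:420,::-1],None,fx=3.3,fy=3.3,interpolation=cv2.INTER_CUBIC))
    if n=="top": cv2.imwrite("pics/t10z.png",cv2.resize(im[140:330,140:290,::-1],None,fx=3.1,fy=3.1,interpolation=cv2.INTER_CUBIC))
E
```

```text
[0.5    0.1508 0.2049] [-89.9358  -0.0137 -69.1062] [ 0.5004  0.0248 -0.5944] 0.02257081298672868
top [209.703  256.6314]
top [198.057  254.7157]
scene [355.6297 231.8857]
scene [366.9743 200.048 ]
```

View pics/wrist10.png

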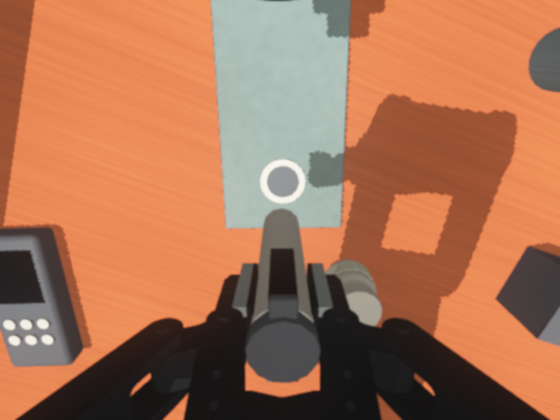

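View pics/s10z.png

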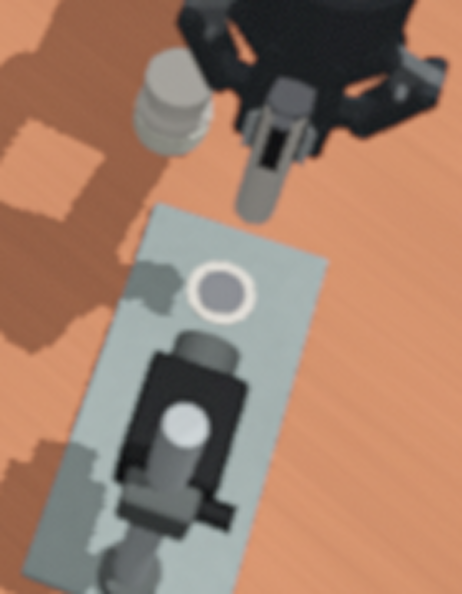

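View pics/t10z.png

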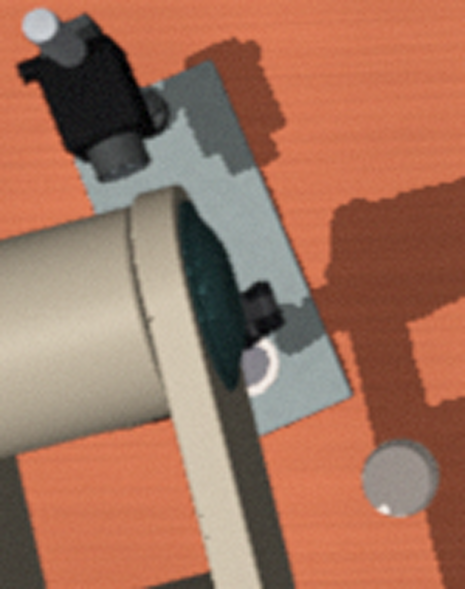

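```bash
python3 - <<'E'
from workcell import get_state,r
s=get_state();print(s["time"],s["position"],s["joint_velocities"],s["grip_width"])
print(r.sign_off())
E
```

```text
9.35 [0.49981159 0.15075888 0.20459081] [ 0.01055175  0.04463903  0.15175917  0.01398366 -0.07695298 -0.00564349] 0.022104498092477824
the job is handed in; nothing more can be done
None
```

The tube is closed, lifted and held in front of the inspection camera. I handed the job in at 9.35 s; the hand-in reports no verdict.

**What I did:** I swept the open cap on the tube at the −y end of the rack over with the closed fingers. I then pressed it down until it stopped at a tip height of 0.1335 m with 6.4 N, where a shut cap's top should be 0.134 m. After that I gripped the tube at 40 N, lifted it straight out and carried it above the other tubes to the viewing point.

**Last checks:**

| Quantity | Held | Target |
|---|---|---|
| Tube middle (x, y) | about (0.500, 0.151) m | (0.4995, 0.150) m |
| Tube middle height | about 0.192 m | lens height about 0.192 m |
| Tube yaw (strip side) | about 21–21.6° | about 21.6° |

The held values come from the arm's own position reading, and in the scene view the tube's foot and cap sit within about 3 pixels of where they should. Joint speeds were near zero, the cap is shut, and the strip and tab face the lens. I saw the other two tubes still in the rack with caps shut, and the tub, cup and wrench in place, in the scene view just before the final descent.

**Disagreements:**
- The lens height came out between 0.188 and 0.195 m, depending on the view and the mark position used.
- Early position estimates for the tube differed by 2–5 mm between cameras. Part of that was because the arm had not yet settled when one wrist picture was taken.
- The finger opening reads about 22 mm on a 24 mm tube, which I took as the pads yielding slightly under grip.

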